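# Sort heater tubes to their hot-air gun trays

## Task

Four hot-air guns have been stripped, one to a tray, and their steel heater tubes have got mixed up on the bench. Put each open tube back in the tray whose green shroud it belongs in (narrowest tube with narrowest shroud, and so on up to the widest), standing upright in the middle of that tray's dark rubber pad. Leave the two solid steel slugs where they stand.

Things in the scene. Friction and masses are not known exactly. Their poses are not given: they have to be found in the camera images.
- tube_xs: the narrowest of four plain steel tubes, open right through, standing upright on the bench: 28 mm outer diameter, wall 4 mm, 50 mm tall. Origin at the centre of its underside, z up along its axis.
- tube_s: the second narrowest of four plain steel tubes, open right through, standing upright on the bench: 38 mm outer diameter, wall 4 mm, 50 mm tall. Origin at the centre of its underside, z up along its axis.
- tube_m: the second widest of four plain steel tubes, open right through, standing upright on the bench: 48 mm outer diameter, wall 4 mm, 50 mm tall. Origin at the centre of its underside, z up along its axis.
- tube_l: the widest of four plain steel tubes, open right through, standing upright on the bench: 60 mm outer diameter, wall 4 mm, 50 mm tall. Origin at the centre of its underside, z up along its axis.
- slug_s: solid steel slug with a closed flat top, 38 mm diameter, 50 mm tall, standing on the bench; not part of the job. Origin at the centre of its underside.
- slug_m: solid steel slug with a closed flat top, 48 mm diameter, 50 mm tall, standing on the bench; not part of the job. Origin at the centre of its underside.
- tray_xs: off-white tray fixed to the bench, rim 9 mm high, with the narrowest of four green shrouds (fixed upright cup, bore 34, outside 42, top 49 mm above the bench) beside a dark rubber pad, 70 mm square, top 6 mm above the bench. Origin on the bench under the pad's middle; x points to the shroud, whose axis is at x = 85 mm; tray spans x -42 to 132, y -48 to 48 mm.
- tray_s: off-white tray fixed to the bench, rim 9 mm high, with the second narrowest of four green shrouds (fixed upright cup, bore 44, outside 52, top 49 mm above the bench) beside a dark rubber pad, 70 mm square, top 6 mm above the bench. Origin on the bench under the pad's middle; x points to the shroud, whose axis is at x = 85 mm; tray spans x -42 to 132, y -48 to 48 mm.
- tray_m: off-white tray fixed to the bench, rim 9 mm high, with the second widest of four green shrouds (fixed upright cup, bore 54, outside 62, top 49 mm above the bench) beside a dark rubber pad, 70 mm square, top 6 mm above the bench. Origin on the bench under the pad's middle; x points to the shroud, whose axis is at x = 85 mm; tray spans x -42 to 132, y -48 to 48 mm.
- tray_l: off-white tray fixed to the bench, rim 9 mm high, with the widest of four green shrouds (fixed upright cup, bore 66, outside 74, top 49 mm above the bench) beside a dark rubber pad, 70 mm square, top 6 mm above the bench. Origin on the bench under the pad's middle; x points to the shroud, whose axis is at x = 85 mm; tray spans x -42 to 132, y -48 to 48 mm.

How it is judged (in metres and radians):
At the end, for the whole second after the job is handed in: Each of the four tubes stands upright (within 0.1 rad) on the rubber pad of the tray with the shroud of its own size rank, its axis within 12 mm of the pad's middle, at rest (horizontal distance between tube_xs and tray_xs below 0.012 m and angle between the z axis of tube_xs and the z axis of tray_xs, either way round below 0.1 rad and linear speed of each of tube_xs, tube_s, tube_m, tube_l below 0.02 m/s and (z of tube_xs in the frame of tray_xs between 0.003 and 0.009 m or (z of tube_xs in the frame of tray_xs between 0.053 and 0.059 m and angle between tube_xs's own z axis and vertical above 3 rad)) and horizontal distance between tube_s and tray_s below 0.012 m and angle between the z axis of tube_s and the z axis of tray_s, either way round below 0.1 rad and (z of tube_s in the frame of tray_s between 0.003 and 0.009 m or (z of tube_s in the frame of tray_s between 0.053 and 0.059 m and angle between tube_s's own z axis and vertical above 3 rad)) and horizontal distance between tube_m and tray_m below 0.012 m and angle between the z axis of tube_m and the z axis of tray_m, either way round below 0.1 rad and (z of tube_m in the frame of tray_m between 0.003 and 0.009 m or (z of tube_m in the frame of tray_m between 0.053 and 0.059 m and angle between tube_m's own z axis and vertical above 3 rad)) and horizontal distance between tube_l and tray_l below 0.012 m and angle between the z axis of tube_l and the z axis of tray_l, either way round below 0.1 rad and (z of tube_l in the frame of tray_l between 0.003 and 0.009 m or (z of tube_l in the frame of tray_l between 0.053 and 0.059 m and angle between tube_l's own z axis and vertical above 3 rad))); the robot touches nothing.
It fails at once if a solid slug is shifted by more than 15 mm or tipped (distance of slug_s from where it was at the start of the episode above 0.015 m or angle between slug_s's own z axis and vertical above 0.2 rad).
It fails at once if a solid slug is shifted by more than 15 mm or tipped (distance of slug_m from where it was at the start of the episode above 0.015 m or angle between slug_m's own z axis and vertical above 0.2 rad).
It also fails if it takes over 112 s, if anything falls off the work surface, if the arm or the gripper's body presses on something with over 40 N, if the wrist force passes 120 N, or if a joint passes its speed limit or range.

## Robot

A 6-joint arm with a two-finger parallel gripper is mounted at the origin on the work surface. World frame = base frame: x ahead of the robot, y to its left, z up, the work surface at z = 0. Lengths are in mm, angles in degrees, forces in N, time in s.
With the tool pointing down it reaches from about 350 to 850 mm from the base axis. Payload 8.1 kg.
Tool frame: the origin (TCP) lies midway between the tips of the shut fingers; the grasp point (between the pads) lies 19 mm behind it; z points along the fingers, y is the direction in which the jaws open and shut (so a half turn about z gives the same grasp; the last joint's range is limited). The gripper opens to 85 mm and grips with 20 to 120 N. Pads are 22 mm wide; open, the fingers measure 114 mm over their backs; the gripper's body (76 mm by 85 mm) begins 54 mm behind the grasp point. The pads swing forward as they close: fully open they stand 13 mm farther back than shut.
Start: joints at [-68.892, 7.471, 85.268, -0, 87.261, -4.893], TCP at [263.05, -539.268, 231.292] pointing down, gripper open.
Joint ranges: [-169.43, 169.43], [-51.17, 129.36], [1.28, 143.12], [-76.62, 256.62], [0, 156.53], [-152.29, 152.29]. Speed limits (degrees/s): [136.94, 136.94, 159.86, 180, 180, 180].

## Interface

Orientations are given as [roll, pitch, yaw] about the fixed x, y, z axes, in that order (R = Rz(yaw) Ry(pitch) Rx(roll)).
In Python, from bench import r gives the robot as it stands.
- The arm moves only by the shell command python3 -m jog 'ROWS' [FORCE]. ROWS is JSON, a list of rows, each a list of 5 numbers: the shift along the tool's x, y, z in m, then the turn about the tool's z in rad, then the opening, from 0 (shut) to 1 (fully open). A call has 1 to 20 rows; each row is the pose to reach, as a shift and turn from the pose measured when the call began, along the tool's axes at that moment; what a row does not reach only later rows make up. A row lasts 1/10 s, in which the tool goes at most 50 mm and 8.59 degrees, less where a joint would pass 70% of its speed; a pose out of reach is approached as far as the arm can. A call with a gripper value outside its range is refused whole. The fingers move at their own pace and stop on an object; FORCE is the grip in N (left out, the last holds). Time passes only in rows, so rows that repeat a pose let the fingers close. It gives the time, the measured TCP pose, the force and the opening at its end, in the units of the state.
- r.sense(): the state, without advancing time (a new reading comes with each control period).
- r.snapshot(name): name is "side" or "top"; returns a dict with "pixels" (384x512x3 uint8, red, green, blue), "K" (3x3 intrinsics, pixels), "k1" (the pictures are not rectified: a ray, as slopes to the right and down, at radius r is drawn at 1 + k1 r^2 times it, then the intrinsics apply), "R" (3x3) and "t" (3): a world point X has camera coordinates R X + t. Camera axes: x right, y down, z forward; pixel columns grow to the right and rows downward; lengths in mm; the calibration is good to about 2 mm. A picture is of the moment at which its call begins. There is no depth.
- r.hand_in(): hands the job in, once; it reports no verdict.
The state is a dict: "time": time; "joint_pos": joint angles; "qd": joint speeds; "joint_efforts": joint torques, N m; "tool_pos": TCP position; "tcp_rot": TCP orientation; "ft_force": force on the tool from outside, world axes, zero at the start; "wrist_torque": the same for the moment, N m; "finger_gap": finger opening in mm.
Only numpy, scipy, OpenCV 4.12 (cv2) and the standard library are available. Lean on these libraries where they do the work, as an engineer would, in place of code of your own. Each camera call takes 0.05 s, during which the arm holds its last target.

## Working session

There is one attempt and no reset: what is moved stays moved. The work goes in short steps, Python scripts to look and compute and a shell command to move; the robot and the scene stay as the last step left them, time stands still between calls to the robot, and variables do not carry over. Pictures are saved under pics/ and viewed, and the job is handed in when it is done.

```bash
ls; mkdir -p pics; python3 - <<'E'
from bench import r
import cv2,numpy as np
s=r.sense();print(s)
for n in("side","top"):
    d=r.snapshot(n);cv2.imwrite(f"pics/{n}0.png",d["pixels"][:,:,::-1]);print(n,d["K"],d["k1"],d["R"],d["t"])
    np.savez(f"{n}0.npz",**d)
E
```

```text
pics
{'time': 0.0, 'joint_pos': array([-6.88936333e+01,  7.51529672e+00,  8.53308866e+01, -1.10666390e-03,
        8.72596952e+01, -4.89265344e+00]), 'qd': array([-0.03409425,  0.02487304,  0.06093303,  0.00834457,  0.05539803,
       -0.10204977]), 'joint_efforts': array([ 2.33198756e-03, -5.69398856e+01, -5.00548875e+01,  1.21062055e-05,
        1.49312324e-02, -2.32357860e-05]), 'tool_pos': array([ 262.83199988, -538.75676221,  230.22704391]), 'tcp_rot': array([-1.79894413e+02, -7.92901094e-03,  2.59990667e+01]), 'ft_force': array([0.47794761, 0.95321944, 0.68447242]), 'wrist_torque': array([ 0.01493734, -0.05314136,  0.05956375]), 'finger_gap': 85.54324049308148}
side [[475.74901579   0.         256.30509288]
 [  0.         475.74901579 192.65118504]
 [  0.           0.           1.        ]] -0.016668297449678494 [[-0.98198429 -0.18892386  0.00382543]
 [-0.11585408  0.58594392 -0.80202716]
 [ 0.14928058 -0.78802126 -0.59727532]] [ 547.14585726  102.48648436 1016.83092023]
top [[377.04171255   0.         253.82693611]
 [  0.         377.04171255 195.11183143]
 [  0.           0.           1.        ]] -0.0699688485673769 [[-0.02980255 -0.99951588 -0.00893393]
 [-0.98030289  0.03097314 -0.19505616]
 [ 0.19523844  0.00294479 -0.98075139]] [  7.59462875 527.38441043 840.57214355]
```

View pics/side0.png

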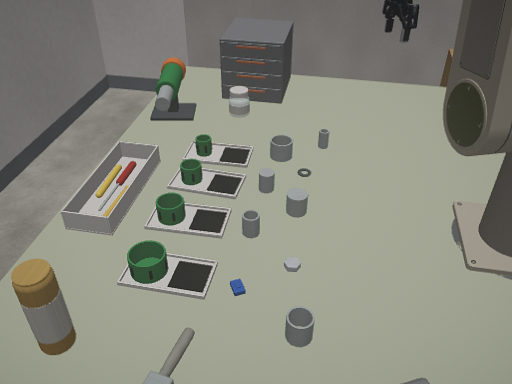

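View pics/top0.png

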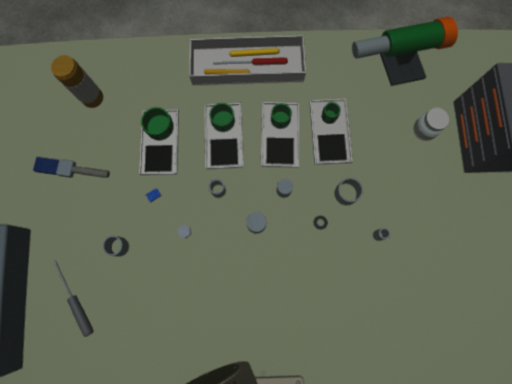

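```bash
cat > h.py <<'E'
import numpy as np,cv2
def load(n): return dict(np.load(n))
def proj(d,X):
    X=np.atleast_2d(X).astype(float);c=X@d["R"].T+d["t"];s=c[:,:2]/c[:,2:]
    s=s*(1+d["k1"]*(s**2).sum(1,keepdims=True))
    return s@np.diag(np.diag(d["K"])[:2])+d["K"][:2,2]
def slope(d,uv):
    uv=np.atleast_2d(uv).astype(float);p=(uv-d["K"][:2,2])/np.diag(d["K"])[:2];s=p.copy()
    for _ in range(20): s=p/(1+d["k1"]*(s**2).sum(1,keepdims=True))
    return s
def onplane(d,uv,z):
    s=slope(d,uv);D=np.c_[s,np.ones(len(s))]@d["R"];C=-d["R"].T@d["t"]
    return C+D*((z-C[2])/D[:,2])[:,None]
def tri(d1,u1,d2,u2):
    A=[];b=[]
    for d,u in((d1,u1),(d2,u2)):
        v=np.r_[slope(d,u)[0],1]@d["R"];v/=np.linalg.norm(v);P=np.eye(3)-np.outer(v,v)
        A.append(P);b.append(P@(-d["R"].T@d["t"]))
    A=np.vstack(A);b=np.hstack(b);x,res,_,_=np.linalg.lstsq(A,b,rcond=None);return x,np.linalg.norm(A@x-b)
def zoom(d,box,k,fn):
    x0,y0,x1,y1=box;im=d["pixels"][y0:y1,x0:x1,::-1];cv2.imwrite(fn,cv2.resize(im,None,fx=k,fy=k,interpolation=cv2.INTER_CUBIC))
def circ(d,x,y,z,rad,n=60):
    a=np.linspace(0,2*np.pi,n,endpoint=False);return proj(d,np.c_[x+rad*np.cos(a),y+rad*np.sin(a),np.full(n,z)])
E
python3 - <<'E'
from h import *
t=load("top0.npz");s=load("side0.npz")
zoom(t,(90,90,410,270),2.5,"pics/tz.png");zoom(s,(110,120,350,350),2.5,"pics/sz.png")
E
```

```text
(no output)
```

View pics/tz.png

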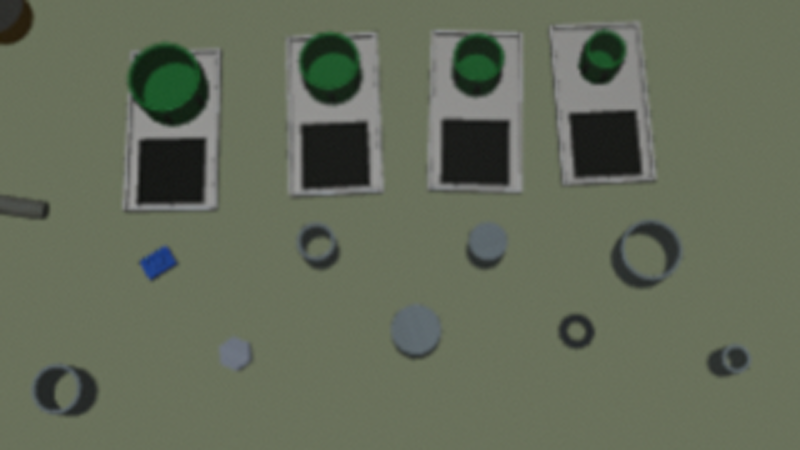

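View pics/sz.png

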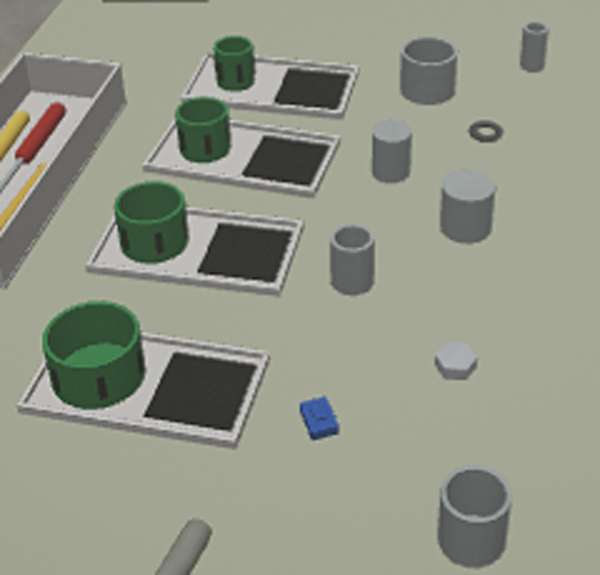

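```bash
cat > fit.py <<'E'
from h import *
from scipy.optimize import minimize
def mask(d):
    p=d["pixels"].astype(int);return p[...,1]-p[...,2]
def cov(d,x,y,r,h,box,K=8):
    x0,y0,x1,y1=box
    pts=np.r_[circ(d,x,y,0,r),circ(d,x,y,h,r)]
    hull=cv2.convexHull(pts.astype(np.float32))[:,0]
    q=np.round(((hull+.5-[x0,y0])*K-.5)*16).astype(np.int32)
    m=np.zeros(((y1-y0)*K,(x1-x0)*K),np.uint8);cv2.fillConvexPoly(m,q,255,shift=4)
    return cv2.resize(m,(x1-x0,y1-y0),interpolation=cv2.INTER_AREA)/255.
def fit(views,x,y,r,h,free=True):
    dat=[]
    for d in views:
        c=proj(d,[x,y,h/2])[0].astype(int);w=int(1.3*d["K"][0,0]/ (d["R"]@[x,y,h/2]+d["t"])[2]*50)
        b=(c[0]-w,c[1]-w,c[0]+w,c[1]+w);g=mask(d)[b[1]:b[3],b[0]:b[2]].astype(float)
        bg=np.median(g[[0,1,-1,-2]]);a=np.clip((g-bg)/(np.percentile(g,4)-bg),0,1);a[a<.15]=0
        # keep component
        n,l=cv2.connectedComponents((a>.4).astype(np.uint8));
        keep=cv2.dilate((l==l[w-1:w+2,w-1:w+2].max()).astype(np.uint8) if l[w-1:w+2,w-1:w+2].max() else (l>0).astype(np.uint8),np.ones((3,3)));dat.append((d,b,np.minimum(1,a*1.1)*keep))
    f=lambda p:sum(((cov(d,*p,b)-a)**2).sum() for d,b,a in dat)
    res=minimize(f,[x,y,r,h],method="Nelder-Mead",options=dict(initial_simplex=np.array([[x,y,r,h]]+[[x+8*(i==0),y+8*(i==1),r+4*(i==2),h+6*(i==3)] for i in range(4)]),xatol=.02,fatol=.01,maxiter=600))
    return res.x,res.fun
E
python3 - <<'E'
from fit import *
t=load("top0.npz");s=load("side0.npz")
for n,u,v in [("m",117,245),("s",218,188),("slug_s",285,188),("slug_m",256,222),("l",348,191),("xs",382,234)]:
    X=onplane(t,(u,v),25)[0]
    a=fit([t,s],X[0],X[1],22,50);b=fit([t],X[0],X[1],22,50);c=fit([s],*a[0])
    print(n,*(np.round(np.r_[q[0],q[1]],1) for q in(a,b,c)))
def quad(d,guess):
    g=d["pixels"].max(2);m=(g<60).astype(np.uint8)
    n,l,st,ce=cv2.connectedComponentsWithStats(m);i=l[guess[1],guess[0]]
    mm=(l==i).astype(np.uint8);cn=max(cv2.findContours(mm,0,cv2.CHAIN_APPROX_NONE)[0],key=cv2.contourArea)
    rc=cv2.minAreaRect(cn)
    M=cv2.moments(mm,True);
    return np.array([M["m10"],M["m01"]])/M["m00"],st[i][4],cn[:,0]
for n,u,v in [("l",(158,159),(192,277)),("m",(224,152),(209,220)),("s",(280,151),(224,184)),("xs",(333,148),(235,155))]:
    ct,at,kt=quad(t,u);cs,as_,ks=quad(s,v)
    X,e=tri(t,ct,s,cs)
    w=onplane(t,kt,6)[:,:2].astype(np.float32);rc=cv2.minAreaRect(w)
    w2=onplane(s,ks,6)[:,:2].astype(np.float32);rc2=cv2.minAreaRect(w2)
    print(n,ct,cs,at,as_,X.round(1),e.round(2),"top",np.round(np.r_[rc[0],rc[1],rc[2]],1),"side",np.round(np.r_[rc2[0],rc2[1],rc2[2]],1))
E
```

```text
m [420.  328.3  23.5  49.5  93.4] [419.  328.3  23.7  50.1  80.9] [420.3 328.1  23.4  49.2   5.3]
s [554.3  81.5  18.4  49.6 280.2] [553.7  81.8  18.6  48.1 276.6] [554.6  80.5  18.6  48.7   1. ]
slug_s [549.3 -83.6  18.2  49.5   8. ] [548.2 -83.   18.   51.5   5.2] [549.6 -84.8  18.5  48.4   1.2]
slug_m [466.7 -12.1  23.2  49.2   8. ] [465.9 -11.6  23.1  52.3   4. ] [467.  -13.2  23.4  48.3   1.5]
l [ 536.  -239.6   29.3   49.5  205.8] [ 535.4 -239.9   29.9   47.1  198.9] [ 536.6 -240.3   29.4   49.1    1.3]
xs [ 428.9 -311.9   13.6   49.3    8. ] [ 428.1 -311.2   13.6   51.     2.5] [ 429.6 -312.4   13.3   49.2    0.9]
l [158.19938176 158.00772798] [189.79621381 276.35300668] 647 898 [643.2 234.5   2.4] 1.32 top [641.4 233.4  67.3  64.1  88. ] side [643.2 236.1  67.6  67.5  89.1]
m [223.51468315 151.63214838] [207.59284497 220.7120954 ] 647 587 [654.2  65.9   3. ] 1.38 top [652.3  65.4  66.5  66.1   1.3] side [654.2  68.   67.   67.    0.8]
s [279.53149002 150.3655914 ] [223.89906103 183.95539906] 651 426 [652.7 -77.7   3.1] 1.22 top [650.8 -77.7  64.3  66.8  87.9] side [652.9 -75.   66.2  65.8  86.6]
xs [331.73219814 147.19504644] [234.19076923 155.21230769] 646 325 [ 657.6 -212.4    2.8] 1.62 top [ 655.6 -211.6   66.7   67.     0.8] side [ 657.7 -208.9   66.3   65.5    0.9]
```

```bash
cat > go.py <<'E'
import sys,numpy as np
from bench import r
# shifts in tool axes to targets x y z given in argv (mm), yaw 0
s=r.sense();p=s["tool_pos"];ps=np.deg2rad(s["tcp_rot"][2]);
print("t",round(s["time"],1),"tcp",p.round(1),"rpy",s["tcp_rot"].round(2),"F",s["ft_force"].round(1),"gap",round(s["finger_gap"],1))
from scipy.spatial.transform import Rotation as Rot
R=Rot.from_euler("xyz",s["tcp_rot"],degrees=True).as_matrix()
a=list(map(float,sys.argv[1:]))
for i in range(0,len(a),3):
    print(a[i:i+3],"->",(R.T@(np.array(a[i:i+3])-p)/1000).round(4),"turn",round(ps,4))
E
python3 go.py 429 -312 120 429 -312 12
```

```text
t 0.1 tcp [ 262.9 -538.8  230.3] rpy [-1.799e+02 -1.000e-02  2.600e+01] F [0.5 0.3 0.2] gap 85.5
[429.0, -312.0, 120.0] -> [ 0.2487 -0.1308  0.1106] turn 0.4538
[429.0, -312.0, 12.0] -> [ 0.2487 -0.1306  0.2186] turn 0.4538
```

```bash
python3 -m jog '[[0.025,-0.013,0.011,0.05,1],[0.05,-0.026,0.022,0.1,1],[0.075,-0.039,0.033,0.15,1],[0.1,-0.052,0.044,0.2,1],[0.125,-0.065,0.055,0.25,1],[0.15,-0.078,0.066,0.3,1],[0.175,-0.092,0.077,0.35,1],[0.2,-0.105,0.088,0.4,1],[0.225,-0.118,0.1,0.454,1],[0.249,-0.131,0.1106,0.454,1],[0.249,-0.131,0.1106,0.454,1],[0.249,-0.131,0.1106,0.454,1]]' 50; python3 go.py 429 -312 12
```

```text
time: 1.3
tool_pos: [429.0, -311.1, 119.4]
tcp_rot: [-179.9, 0.1, 0.1]
ft_force: [-0.1, -0.4, 0.1]
finger_gap: 85.2
t 1.3 tcp [ 429.  -311.1  119.4] rpy [-1.7987e+02  1.0000e-01  9.0000e-02] F [-0.1 -0.4  0.1] gap 85.2
[429.0, -312.0, 12.0] -> [0.0002 0.0011 0.1074] turn 0.0015
```

```bash
python3 -m jog '[[0,0.001,0.03,0,1],[0,0.001,0.06,0,1],[0,0.001,0.085,0,1],[0,0.001,0.1,0,1],[0,0.001,0.107,0,1],[0,0.001,0.107,0,1],[0,0.001,0.107,0,1]]'; python3 - <<'E'
from bench import r
from h import *
d=r.snapshot("side");np.savez("side1.npz",**d);zoom(d,(260,60,460,210),4,"pics/s1.png")
E
```

```text
time: 2.0
tool_pos: [429.5, -312.8, 13.7]
tcp_rot: [-179.9, 0.0, 0.1]
ft_force: [0.4, -0.5, 0.5]
finger_gap: 84.8
```

View pics/s1.png

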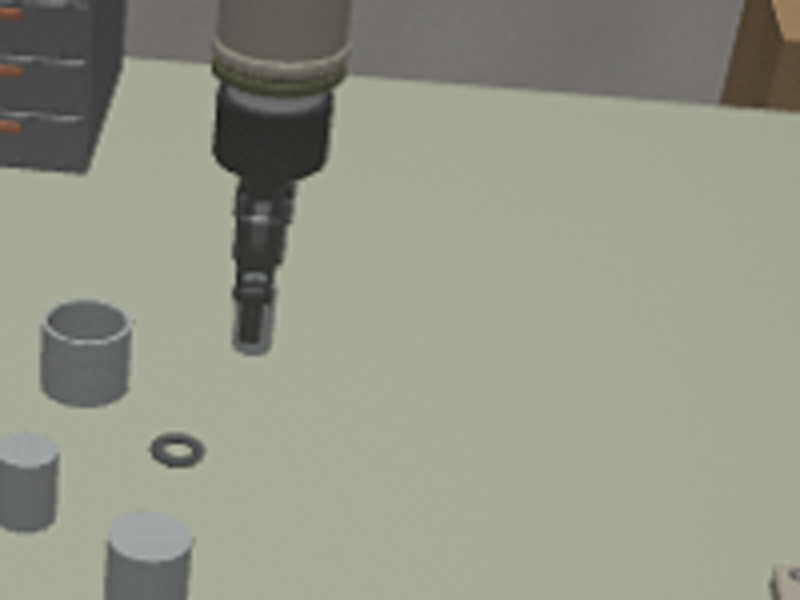

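The near finger is centred in front of the xs tube (crop ~(252,320)). Closing and lifting.

```bash
python3 -m jog '[[0,0,0,0,0],[0,0,0,0,0],[0,0,0,0,0],[0,0,0,0,0],[0,0,0,0,0],[0,0,0,0,0],[0,0,0,0,0],[0,0,0,0,0],[0,0,-0.01,0,0],[0,0,-0.03,0,0],[0,0,-0.06,0,0],[0,0,-0.09,0,0],[0,0,-0.1,0,0],[0,0,-0.1,0,0]]' 50; python3 go.py 656.7 -210.5 110 656.7 -210.5 20
```

```text
time: 3.45
tool_pos: [430.8, -313.9, 115.9]
tcp_rot: [179.9, -0.2, 0.1]
ft_force: [0.2, -0.4, -2.4]
finger_gap: 26.9
t 3.5 tcp [ 430.8 -313.9  115.9] rpy [ 1.7988e+02 -1.7000e-01  8.0000e-02] F [ 0.2 -0.4 -2.4] gap 26.9
[656.7, -210.5, 110.0] -> [ 0.2261 -0.1031  0.0063] turn 0.0014
[656.7, -210.5, 20.0] -> [ 0.2258 -0.1033  0.0963] turn 0.0014
```

```bash
python3 -m jog '[[0.02,-0.01,0,0,0],[0.045,-0.02,0,0,0],[0.075,-0.034,0,0,0],[0.105,-0.048,0,0,0],[0.135,-0.061,0,0,0],[0.165,-0.075,0,0,0],[0.19,-0.087,0,0,0],[0.21,-0.096,0,0,0],[0.222,-0.101,0,0,0],[0.226,-0.103,0.006,0,0],[0.226,-0.103,0.006,0,0],[0.226,-0.103,0.006,0,0],[0.226,-0.103,0.006,0,0]]'; python3 go.py 656.7 -210.5 40  656.7 -210.5 20.5
python3 - <<'E'
from bench import r
from h import *
d=r.snapshot("side");np.savez("side2.npz",**d);zoom(d,(160,60,360,210),4,"pics/s2.png")
E
```

```text
time: 4.75
tool_pos: [655.7, -211.1, 109.8]
tcp_rot: [179.9, -0.1, 0.0]
ft_force: [0.6, -1.5, -0.6]
finger_gap: 26.6
t 4.8 tcp [ 655.7 -211.1  109.8] rpy [ 1.7989e+02 -1.1000e-01  4.0000e-02] F [ 0.6 -1.5 -0.6] gap 26.6
[656.7, -210.5, 40.0] -> [ 0.0008 -0.0007  0.0698] turn 0.0006
[656.7, -210.5, 20.5] -> [ 0.0008 -0.0008  0.0893] turn 0.0006
```

View pics/s2.png

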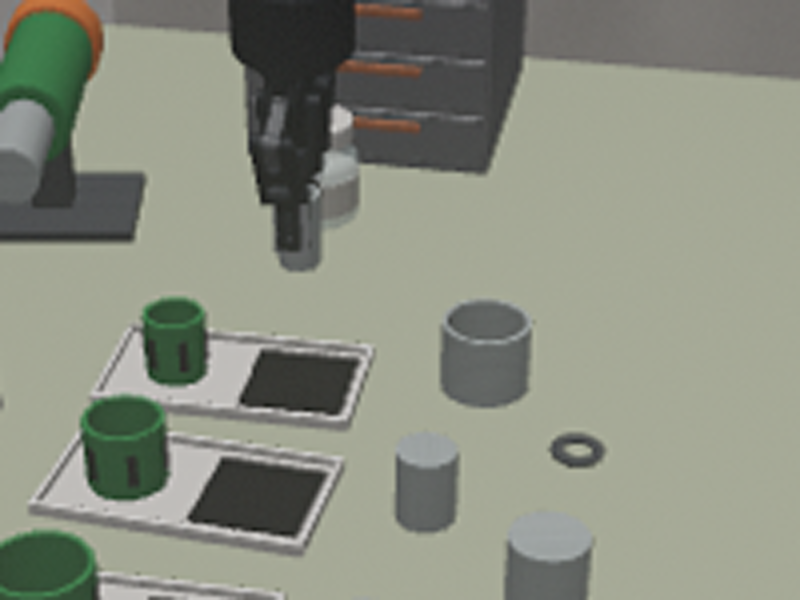

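```bash
python3 - <<'E'
from h import *
d=load("side2.npz")
print(-d["R"].T@d["t"])
for z in(96,110,146): print((proj(d,[655.7,-211,z])[0]-[160,60])*4)
for z in(96,): print((circ(d,655.7,-211,z,14,8)-[160,60])*4)
for z in(96,): print((circ(d,655.7,-211,z,14,200)-[160,60]).max(0)*4)
E
```

```text
[397.36900419 844.60195498 687.43188833]
[297.36814787 259.93636031]
[296.85198244 240.51293447]
[295.49324768 189.33266619]
[[276.18470797 257.88730672]
 [278.79842476 265.8031401 ]
 [292.41766471 270.33704317]
 [308.99284279 268.74329743]
 [318.62538934 261.99365324]
 [315.74725699 254.13082868]
 [302.23005575 249.72231168]
 [285.91930616 251.26304245]]
[319.14156622 270.54278906]
```

```bash
python3 -m jog '[[0.001,-0.001,0.02,0,0],[0.001,-0.001,0.045,0,0],[0.001,-0.001,0.065,0,0],[0.001,-0.001,0.078,0,0],[0.001,-0.001,0.084,0,0],[0.001,-0.001,0.087,0,0],[0.001,-0.001,0.087,0,0],[0.001,-0.001,0.087,0,0]]'; python3 go.py 656.7 -210.5 20 
```

```text
time: 5.6
tool_pos: [658.1, -210.7, 24.6]
tcp_rot: [179.8, -0.3, 0.0]
ft_force: [-0.4, 0.3, -1.6]
finger_gap: 26.9
t 5.6 tcp [ 658.1 -210.7   24.6] rpy [ 1.7984e+02 -2.5000e-01  3.0000e-02] F [-0.4  0.3 -1.6] gap 26.9
[656.7, -210.5, 20.0] -> [-0.0014 -0.0002  0.0046] turn 0.0006
```

```bash
python3 -m jog '[[0,0,0.002,0,0],[0,0,0.003,0,0],[0,0,0.004,0,0],[0,0,0.004,0,0]]'; python3 go.py 656.7 -210.5 20 
python3 - <<'E'
from bench import r
from h import *
d=r.snapshot("side");zoom(d,(160,60,360,210),4,"pics/s3.png")
E
```

```text
time: 6.0
tool_pos: [658.1, -210.7, 20.6]
tcp_rot: [179.8, -0.3, 0.0]
ft_force: [-0.1, -0.3, -0.6]
finger_gap: 27.0
t 6.0 tcp [ 658.1 -210.7   20.6] rpy [ 1.7984e+02 -2.6000e-01  3.0000e-02] F [-0.1 -0.3 -0.6] gap 27.0
[656.7, -210.5, 20.0] -> [-0.0014 -0.0002  0.0006] turn 0.0006
```

View pics/s3.png

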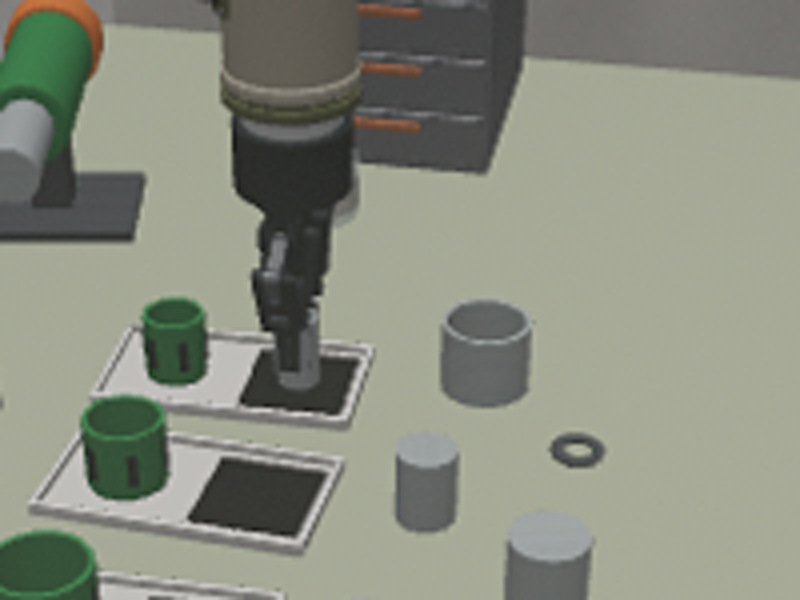

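Tube xs sits at the pad's middle (crop ~(298,380)). Last 2 mm, checking force, then release.

```bash
python3 -m jog '[[0,0,0.001,0,0],[0,0,0.002,0,0],[0,0,0.002,0,0]]' ; python3 go.py 656.7 -210.5 20
```

```text
time: 6.35
tool_pos: [658.3, -210.7, 20.4]
tcp_rot: [179.8, -0.3, 0.0]
ft_force: [-6.7, 2.2, 11.9]
finger_gap: 26.6
t 6.3 tcp [ 658.3 -210.7   20.4] rpy [ 1.7983e+02 -2.7000e-01  4.0000e-02] F [-6.7  2.2 11.9] gap 26.6
[656.7, -210.5, 20.0] -> [-0.0016 -0.0002  0.0004] turn 0.0007
```

Contact (12 N). Release slowly and raise.

```bash
python3 -m jog '[[0,0,0,0,0.4],[0,0,0,0,0.5],[0,0,0,0,0.6],[0,0,0,0,0.7],[0,0,0,0,0.8],[0,0,-0.01,0,0.85],[0,0,-0.04,0,1],[0,0,-0.08,0,1],[0,0,-0.11,0,1],[0,0,-0.12,0,1],[0,0,-0.12,0,1]]' ; python3 go.py 536.3 -240 120 536.3 -240 13
python3 - <<'E'
from bench import r
from h import *
d=r.snapshot("side");zoom(d,(160,60,360,210),4,"pics/s4.png")
E
```

```text
time: 7.45
tool_pos: [659.3, -211.0, 143.6]
tcp_rot: [179.7, -0.5, 0.0]
ft_force: [-0.3, -0.9, 0.6]
finger_gap: 85.9
t 7.5 tcp [ 659.3 -211.   143.6] rpy [ 1.7973e+02 -5.3000e-01  4.0000e-02] F [-0.3 -0.9  0.6] gap 85.9
[536.3, -240.0, 120.0] -> [-0.1232  0.0288  0.0226] turn 0.0007
[536.3, -240.0, 13.0] -> [-0.1242  0.0283  0.1296] turn 0.0007
```

View pics/s4.png

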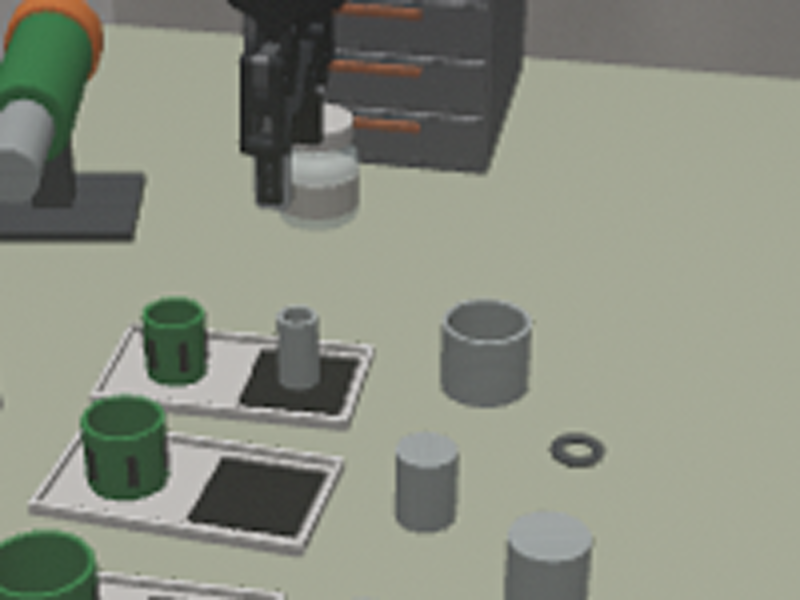

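xs stands upright mid-pad (crop ~(298,345)). On to tube_l.

```bash
python3 -m jog '[[-0.015,0.004,0,0,1],[-0.04,0.01,0,0,1],[-0.065,0.016,0.005,0,1],[-0.09,0.022,0.01,0,1],[-0.11,0.026,0.015,0,1],[-0.12,0.029,0.02,0,1],[-0.123,0.029,0.0226,0,1],[-0.123,0.029,0.0226,0,1],[-0.123,0.029,0.0226,0,1]]' ; python3 go.py 536.3 -240 13
python3 - <<'E'
from bench import r
from h import *
d=r.snapshot("side");zoom(d,(200,60,400,210),4,"pics/s5.png")
E
```

```text
time: 8.4
tool_pos: [535.9, -239.5, 117.6]
tcp_rot: [179.8, -0.3, 0.1]
ft_force: [1.0, -0.1, 1.1]
finger_gap: 85.5
t 8.4 tcp [ 535.9 -239.5  117.6] rpy [ 1.7981e+02 -3.5000e-01  6.0000e-02] F [ 1.  -0.1  1.1] gap 85.5
[536.3, -240.0, 13.0] -> [-0.0002  0.0002  0.1046] turn 0.001
```

View pics/s5.png

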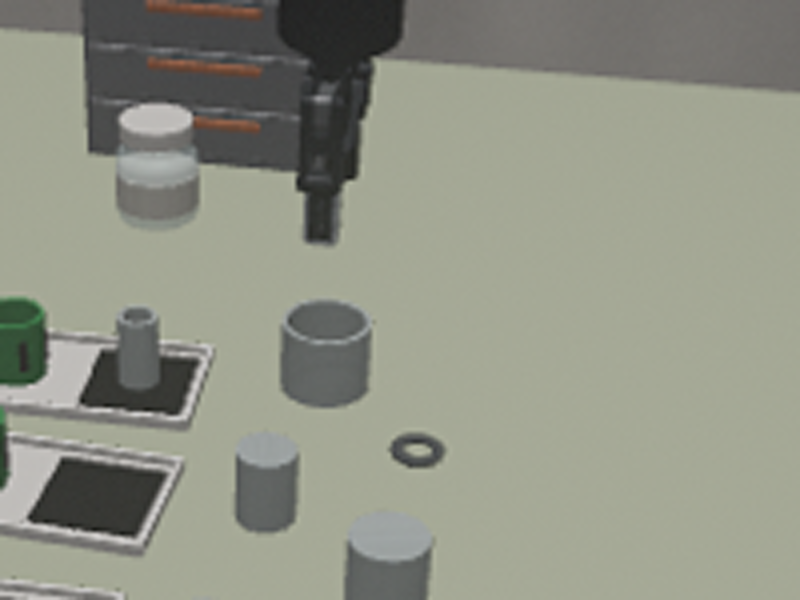

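```bash
python3 -m jog '[[0,0,0.03,0,1],[0,0,0.06,0,1],[0,0,0.085,0,1],[0,0,0.1,0,1],[0,0,0.106,0,1],[0,0,0.106,0,1],[0,0,0.106,0,1],[0,0,0.106,0,0],[0,0,0.106,0,0],[0,0,0.106,0,0],[0,0,0.106,0,0],[0,0,0.106,0,0],[0,0,0.106,0,0]]' 60; python3 go.py 642.5 234.8 120 
python3 - <<'E'
from bench import r
from h import *
d=r.snapshot("side");zoom(d,(200,60,400,210),4,"pics/s6.png")
E
```

```text
time: 9.75
tool_pos: [537.9, -240.3, 13.9]
tcp_rot: [179.7, -0.5, 0.1]
ft_force: [-1.8, 2.2, 7.2]
finger_gap: 59.4
t 9.8 tcp [ 537.9 -240.3   13.9] rpy [ 1.7974e+02 -5.1000e-01  7.0000e-02] F [-1.8  2.2  7.2] gap 59.4
[642.5, 234.8, 120.0] -> [ 0.1061 -0.4745 -0.1073] turn 0.0012
```

View pics/s6.png

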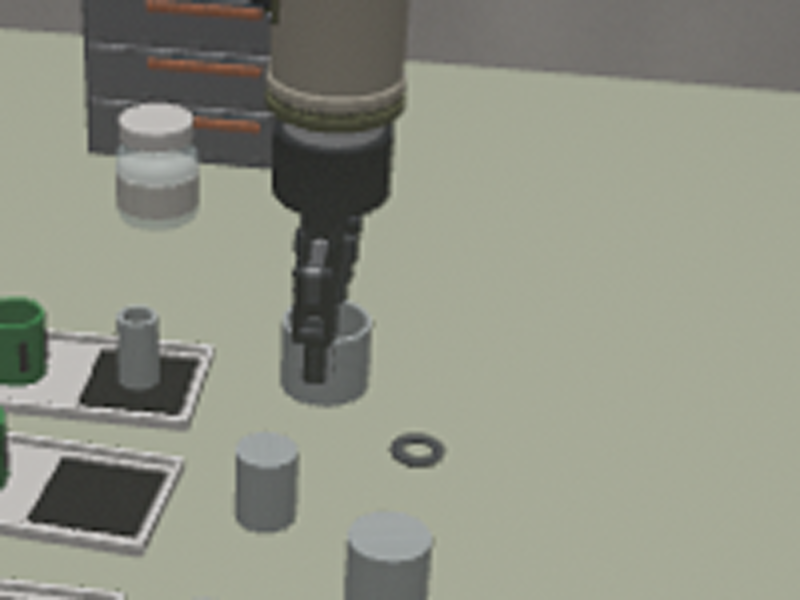

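```bash
python3 -m jog '[[0,0,-0.01,0,0],[0,0,-0.03,0,0],[0,0,-0.06,0,0],[0,0,-0.09,0,0],[0,0,-0.115,0,0],[0,0,-0.125,0,0],[0,0,-0.125,0,0]]' 80; python3 go.py 644 234.8 130
```

```text
time: 10.5
tool_pos: [537.9, -240.4, 141.1]
tcp_rot: [179.6, -0.7, 0.1]
ft_force: [0.3, -0.5, -3.9]
finger_gap: 58.9
t 10.5 tcp [ 537.9 -240.4  141.1] rpy [ 1.7964e+02 -6.9000e-01  7.0000e-02] F [ 0.3 -0.5 -3.9] gap 58.9
[644.0, 234.8, 130.0] -> [ 0.1066 -0.4751  0.0094] turn 0.0013
```

```bash
python3 -m jog '[[0.003,-0.015,0,0,0],[0.009,-0.04,0,0,0],[0.017,-0.075,0,0,0],[0.025,-0.11,0,0,0],[0.033,-0.145,0,0,0],[0.04,-0.18,0,0,0],[0.048,-0.215,0,0,0],[0.056,-0.25,0.002,0,0],[0.064,-0.285,0.002,0,0],[0.072,-0.32,0.004,0,0],[0.08,-0.355,0.004,0,0],[0.088,-0.39,0.006,0,0],[0.095,-0.425,0.006,0,0],[0.101,-0.45,0.008,0,0],[0.105,-0.467,0.009,0,0],[0.1066,-0.475,0.009,0,0],[0.1066,-0.475,0.009,0,0],[0.1066,-0.475,0.009,0,0],[0.1066,-0.475,0.009,0,0]]' ; python3 go.py 644 234.8 40 644 234.8 21
python3 - <<'E'
from bench import r
from h import *
d=r.snapshot("side");zoom(d,(90,140,290,290),4,"pics/s7.png")
E
```

```text
time: 12.4
tool_pos: [644.1, 233.3, 130.4]
tcp_rot: [179.6, -0.7, -0.0]
ft_force: [-0.1, -0.4, -3.4]
finger_gap: 58.6
t 12.4 tcp [644.1 233.3 130.4] rpy [ 1.7961e+02 -6.8000e-01 -1.0000e-02] F [-0.1 -0.4 -3.4] gap 58.6
[644.0, 234.8, 40.0] -> [-0.0012 -0.0021  0.0903] turn -0.0002
[644.0, 234.8, 21.0] -> [-0.0014 -0.0022  0.1093] turn -0.0002
```

View pics/s7.png

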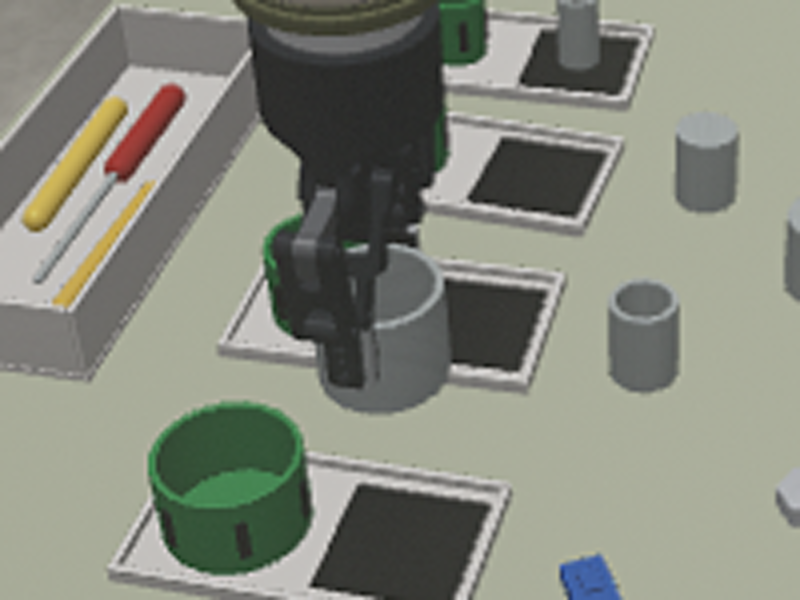

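```bash
python3 -m jog '[[0,-0.001,0.02,0,0],[-0.001,-0.002,0.045,0,0],[-0.001,-0.002,0.07,0,0],[-0.001,-0.002,0.09,0,0],[-0.001,-0.002,0.1,0,0],[-0.001,-0.002,0.104,0,0],[-0.001,-0.002,0.104,0,0],[-0.001,-0.002,0.106,0,0],[-0.001,-0.002,0.106,0,0]]' ; python3 go.py 644 234.8 20
python3 - <<'E'
from bench import r
from h import *
d=r.snapshot("side");zoom(d,(90,180,290,330),4,"pics/s8.png")
E
```

```text
time: 13.35
tool_pos: [645.4, 234.9, 25.8]
tcp_rot: [179.7, -0.8, -0.0]
ft_force: [-0.6, -1.0, -2.2]
finger_gap: 59.0
t 13.3 tcp [645.4 234.9  25.8] rpy [ 1.7966e+02 -8.1000e-01 -1.0000e-02] F [-0.6 -1.  -2.2] gap 59.0
[644.0, 234.8, 20.0] -> [-0.0015  0.0001  0.0058] turn -0.0002
```

View pics/s8.png

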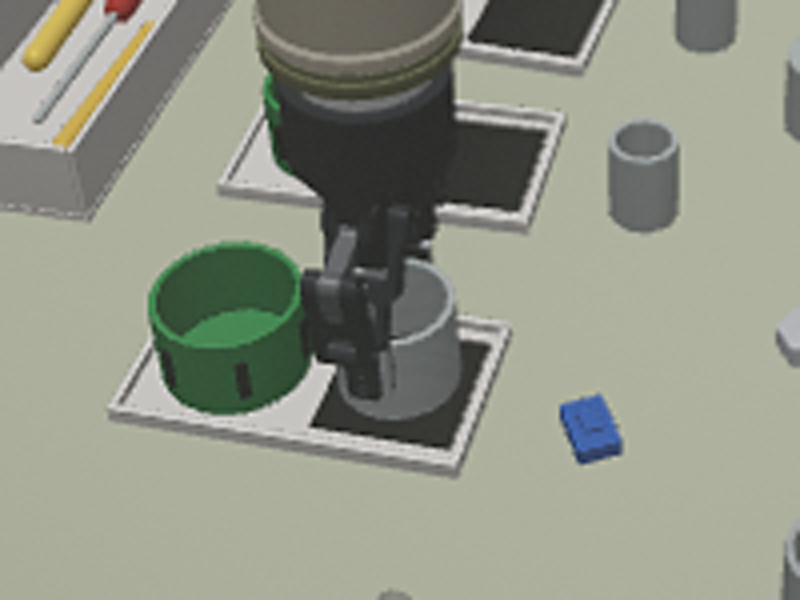

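```bash
python3 -m jog '[[-0.001,0,0.002,0,0],[-0.001,0,0.004,0,0],[-0.001,0,0.005,0,0],[-0.001,0,0.005,0,0]]' ; python3 go.py 644 234.8 20
```

```text
time: 13.8
tool_pos: [644.2, 234.9, 20.5]
tcp_rot: [179.6, -0.8, -0.0]
ft_force: [-1.0, 0.1, -3.1]
finger_gap: 58.4
t 13.8 tcp [644.2 234.9  20.5] rpy [ 1.7965e+02 -7.8000e-01 -1.0000e-02] F [-1.   0.1 -3.1] gap 58.4
[644.0, 234.8, 20.0] -> [-0.0002  0.0001  0.0005] turn -0.0002
```

```bash
python3 -m jog '[[0,0,0.001,0,0],[0,0,0.002,0,0],[0,0,0.002,0,0]]' ; python3 go.py 644 234.8 20
```

```text
time: 14.1
tool_pos: [644.5, 234.9, 20.2]
tcp_rot: [179.6, -0.8, -0.0]
ft_force: [-6.8, -2.0, 9.4]
finger_gap: 58.7
t 14.1 tcp [644.5 234.9  20.2] rpy [ 1.7965e+02 -8.0000e-01 -1.0000e-02] F [-6.8 -2.   9.4] gap 58.7
[644.0, 234.8, 20.0] -> [-0.0005  0.0001  0.0002] turn -0.0001
```

```bash
python3 -m jog '[[0,0,0,0,0.75],[0,0,0,0,0.85],[0,0,0,0,1],[0,0,0,0,1],[0,0,0,0,1],[0,0,-0.01,0,1],[0,0,-0.03,0,1],[0,0,-0.06,0,1],[0,0,-0.09,0,1],[0,0,-0.11,0,1],[0,0,-0.115,0,1],[0,0,-0.115,0,1]]' ; python3 go.py 420.5 328.2 120
python3 - <<'E'
from bench import r
from h import *
d=r.snapshot("side");zoom(d,(90,180,290,330),4,"pics/s9.png")
E
```

```text
time: 15.3
tool_pos: [643.6, 235.8, 136.6]
tcp_rot: [179.7, -0.9, -0.0]
ft_force: [0.3, 0.2, 0.6]
finger_gap: 85.4
t 15.3 tcp [643.6 235.8 136.6] rpy [ 1.7969e+02 -9.4000e-01 -1.0000e-02] F [0.3 0.2 0.6] gap 85.4
[420.5, 328.2, 120.0] -> [-0.2234 -0.0924  0.0124] turn -0.0001
```

View pics/s9.png

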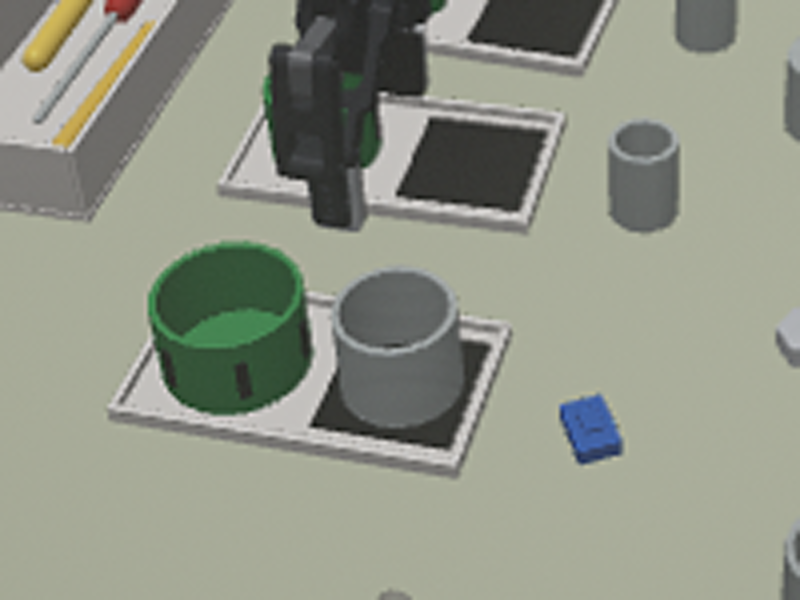

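tube_l upright on its pad (crop ~(400,350)). Next tube_m.

```bash
python3 -m jog '[[-0.015,-0.006,0,0,1],[-0.04,-0.017,0,0,1],[-0.07,-0.029,0,0,1],[-0.1,-0.041,0.003,0,1],[-0.13,-0.054,0.005,0,1],[-0.16,-0.066,0.008,0,1],[-0.19,-0.079,0.01,0,1],[-0.21,-0.087,0.012,0,1],[-0.22,-0.091,0.0124,0,1],[-0.2234,-0.0924,0.0124,0,1],[-0.2234,-0.0924,0.0124,0,1],[-0.2234,-0.0924,0.0124,0,1]]' ; python3 go.py 420.5 328.2 13
python3 - <<'E'
from bench import r
from h import *
d=r.snapshot("side");zoom(d,(200,200,400,350),4,"pics/s10.png")
E
```

```text
time: 16.55
tool_pos: [420.4, 327.5, 118.7]
tcp_rot: [179.6, -0.8, -0.0]
ft_force: [0.1, 0.5, 1.0]
finger_gap: 85.4
t 16.6 tcp [420.4 327.5 118.7] rpy [ 1.7964e+02 -8.1000e-01 -4.0000e-02] F [0.1 0.5 1. ] gap 85.4
[420.5, 328.2, 13.0] -> [-0.0014 -0.0013  0.1057] turn -0.0007
```

View pics/s10.png

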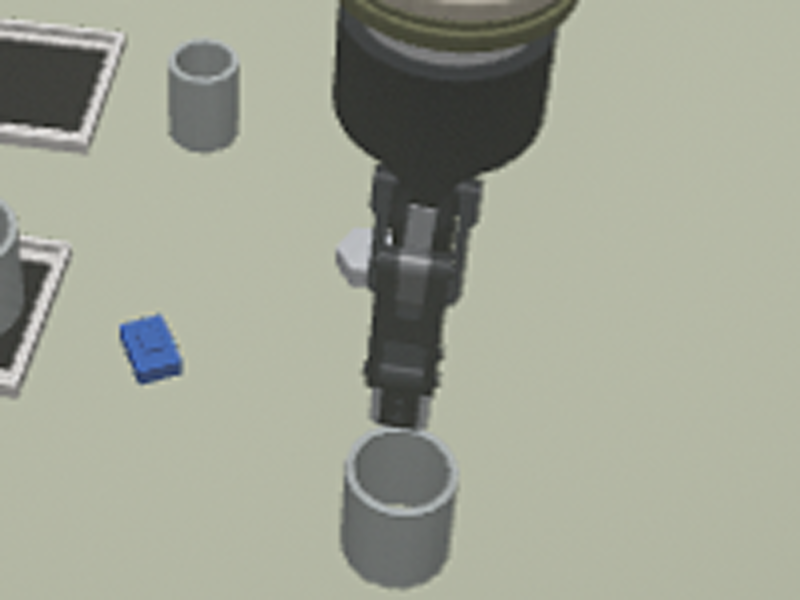

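```bash
python3 -m jog '[[0,-0.001,0.03,0,1],[-0.001,-0.001,0.06,0,1],[-0.001,-0.001,0.085,0,1],[-0.0015,-0.001,0.1,0,1],[-0.0015,-0.001,0.106,0,1],[-0.0015,-0.001,0.106,0,1],[-0.0015,-0.001,0.106,0,1],[-0.0015,-0.001,0.106,0,0],[-0.0015,-0.001,0.106,0,0],[-0.0015,-0.001,0.106,0,0],[-0.0015,-0.001,0.106,0,0],[-0.0015,-0.001,0.106,0,0],[-0.0015,-0.001,0.106,0,0],[-0.0015,-0.001,0.106,0,0]]' 60; python3 go.py
python3 - <<'E'
from bench import r
from h import *
d=r.snapshot("side");zoom(d,(200,200,400,350),4,"pics/s11.png")
E
```

```text
time: 18.0
tool_pos: [421.1, 328.4, 14.1]
tcp_rot: [179.7, -0.9, -0.0]
ft_force: [-1.8, -1.5, 6.2]
finger_gap: 47.1
t 18.0 tcp [421.1 328.4  14.1] rpy [ 1.797e+02 -9.000e-01 -5.000e-02] F [-1.8 -1.5  6.2] gap 47.1
```

View pics/s11.png

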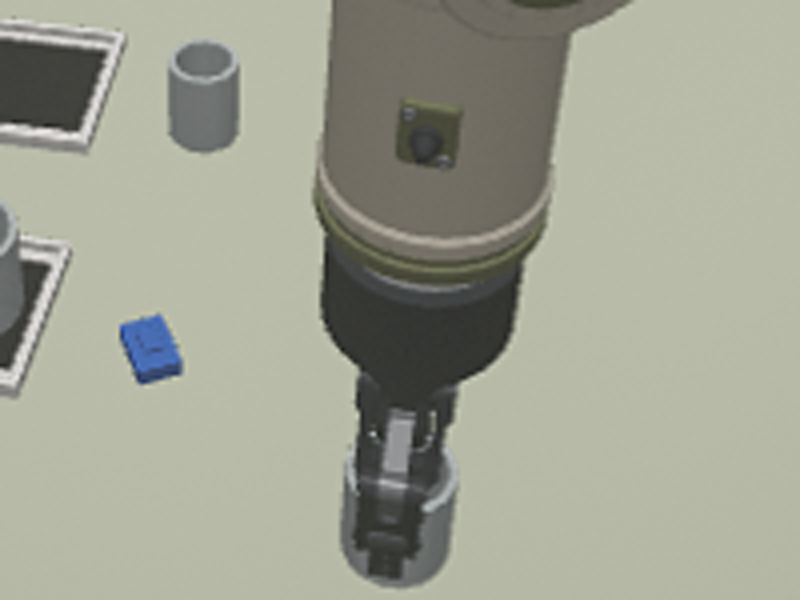

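```bash
python3 -m jog '[[0,0,-0.01,0,0],[0,0,-0.03,0,0],[0,0,-0.06,0,0],[0,0,-0.09,0,0],[0,0,-0.115,0,0],[0,0,-0.125,0,0],[0,0,-0.125,0,0]]' 80; python3 go.py 654.8 66.7 130
```

```text
time: 18.75
tool_pos: [420.2, 329.8, 141.1]
tcp_rot: [179.8, -1.1, -0.0]
ft_force: [0.7, 0.0, -2.0]
finger_gap: 46.8
t 18.8 tcp [420.2 329.8 141.1] rpy [ 1.7981e+02 -1.0700e+00 -5.0000e-02] F [ 0.7  0.  -2. ] gap 46.8
[654.8, 66.7, 130.0] -> [0.2345 0.2628 0.0164] turn -0.0008
```

```bash
python3 -m jog '[[0.01,0.011,0,0,0],[0.028,0.031,0,0,0],[0.05,0.056,0,0,0],[0.073,0.082,0,0,0],[0.096,0.108,0,0,0],[0.119,0.134,0.004,0,0],[0.142,0.16,0.008,0,0],[0.165,0.186,0.012,0,0],[0.188,0.212,0.014,0,0],[0.21,0.235,0.016,0,0],[0.226,0.253,0.016,0,0],[0.234,0.262,0.016,0,0],[0.234,0.263,0.016,0,0],[0.234,0.263,0.016,0,0],[0.234,0.263,0.016,0,0]]' ; python3 go.py 654.8 66.7 26
python3 - <<'E'
from bench import r
from h import *
d=r.snapshot("side");zoom(d,(110,110,310,260),4,"pics/s12.png")
E
```

```text
time: 20.25
tool_pos: [653.3, 67.5, 129.9]
tcp_rot: [179.8, -1.0, 0.0]
ft_force: [-0.3, 0.5, -3.0]
finger_gap: 46.6
t 20.2 tcp [653.3  67.5 129.9] rpy [ 1.7983e+02 -1.0100e+00  1.0000e-02] F [-0.3  0.5 -3. ] gap 46.6
[654.8, 66.7, 26.0] -> [-0.0004  0.0005  0.1039] turn 0.0002
```

View pics/s12.png

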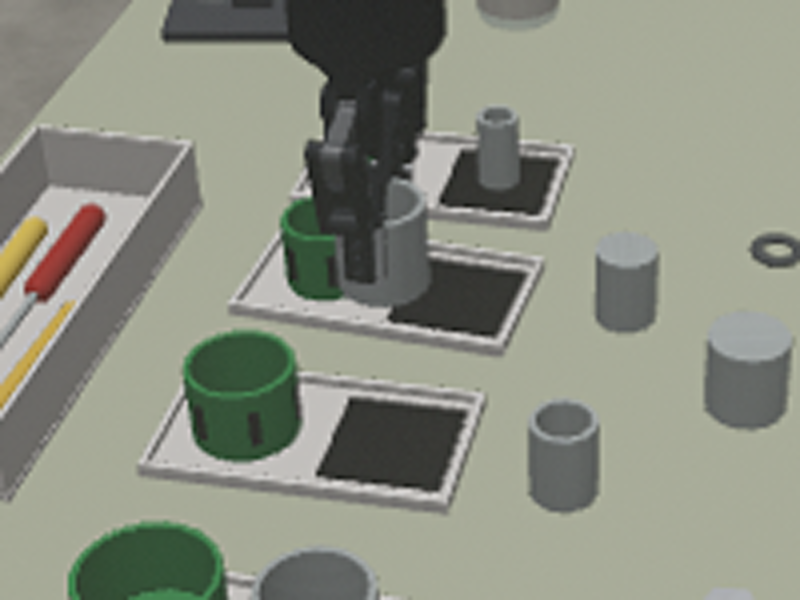

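```bash
python3 -m jog '[[0,0,0.02,0,0],[0,0,0.045,0,0],[0,0,0.07,0,0],[0,0,0.09,0,0],[0,0,0.1,0,0],[0,0,0.104,0,0],[0,0,0.105,0,0],[0,0,0.107,0,0],[0,0,0.107,0,0],[0,0,0.107,0,0]]' ; python3 go.py 654.8 66.7 21
python3 - <<'E'
from bench import r
from h import *
d=r.snapshot("side");zoom(d,(110,110,310,260),4,"pics/s13.png")
E
```

```text
time: 21.3
tool_pos: [656.0, 67.3, 24.1]
tcp_rot: [179.8, -1.1, 0.0]
ft_force: [-0.4, -0.6, -1.9]
finger_gap: 47.2
t 21.3 tcp [656.   67.3  24.1] rpy [ 1.7983e+02 -1.1200e+00  2.0000e-02] F [-0.4 -0.6 -1.9] gap 47.2
[654.8, 66.7, 21.0] -> [-0.0013  0.0006  0.0031] turn 0.0004
```

View pics/s13.png

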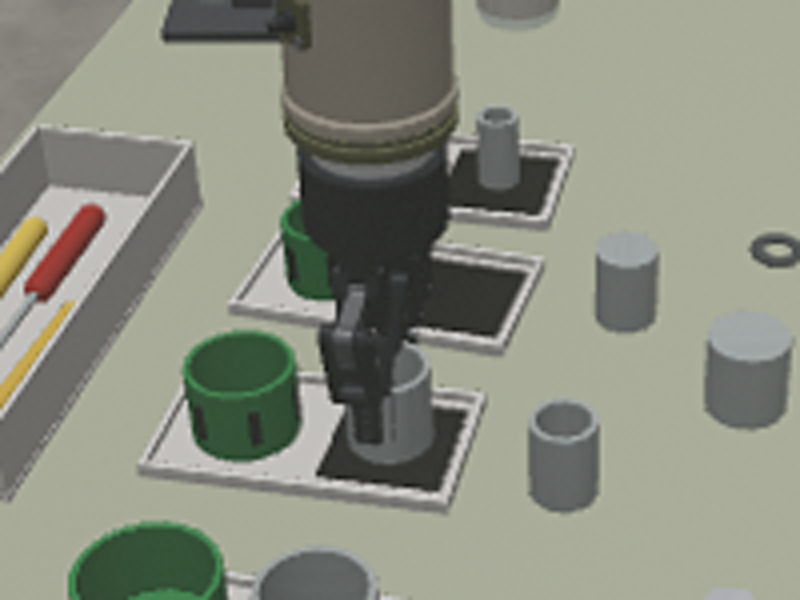

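```bash
python3 -m jog '[[-0.001,0,0.001,0,0],[-0.001,0,0.002,0,0],[-0.001,0,0.003,0,0],[-0.001,0,0.003,0,0],[-0.001,0,0.003,0,0]]' ; python3 go.py 654.8 66.7 20
```

```text
time: 21.85
tool_pos: [654.9, 67.3, 20.8]
tcp_rot: [179.8, -1.1, 0.0]
ft_force: [-0.4, -0.8, -1.9]
finger_gap: 46.6
t 21.9 tcp [654.9  67.3  20.8] rpy [ 1.7983e+02 -1.0900e+00  2.0000e-02] F [-0.4 -0.8 -1.9] gap 46.6
[654.8, 66.7, 20.0] -> [-0.0001  0.0006  0.0008] turn 0.0004
```

```bash
python3 -m jog '[[0,0,0.001,0,0],[0,0,0.002,0,0],[0,0,0.002,0,0],[0,0,0.002,0,0]]' ; python3 go.py 654.8 66.7 20
```

```text
time: 22.25
tool_pos: [655.3, 67.3, 20.3]
tcp_rot: [179.8, -1.1, 0.0]
ft_force: [-6.1, -0.2, 8.3]
finger_gap: 46.8
t 22.2 tcp [655.3  67.3  20.3] rpy [ 1.7982e+02 -1.1200e+00  3.0000e-02] F [-6.1 -0.2  8.3] gap 46.8
[654.8, 66.7, 20.0] -> [-0.0005  0.0006  0.0003] turn 0.0005
```

```bash
python3 -m jog '[[0,0,0,0,0.65],[0,0,0,0,0.75],[0,0,0,0,0.9],[0,0,0,0,1],[0,0,0,0,1],[0,0,0,0,1],[0,0,-0.01,0,1],[0,0,-0.03,0,1],[0,0,-0.06,0,1],[0,0,-0.09,0,1],[0,0,-0.11,0,1],[0,0,-0.115,0,1],[0,0,-0.115,0,1]]' ; python3 go.py 555 81.2 120
python3 - <<'E'
from bench import r
from h import *
d=r.snapshot("side");zoom(d,(110,110,310,260),4,"pics/s14.png")
E
```

```text
time: 23.55
tool_pos: [653.8, 67.7, 136.7]
tcp_rot: [179.8, -1.3, 0.0]
ft_force: [-0.1, 0.6, 0.5]
finger_gap: 85.5
t 23.6 tcp [653.8  67.7 136.7] rpy [ 1.7982e+02 -1.2600e+00  3.0000e-02] F [-0.1  0.6  0.5] gap 85.5
[555.0, 81.2, 120.0] -> [-0.0991 -0.0136  0.0145] turn 0.0005
```

View pics/s14.png

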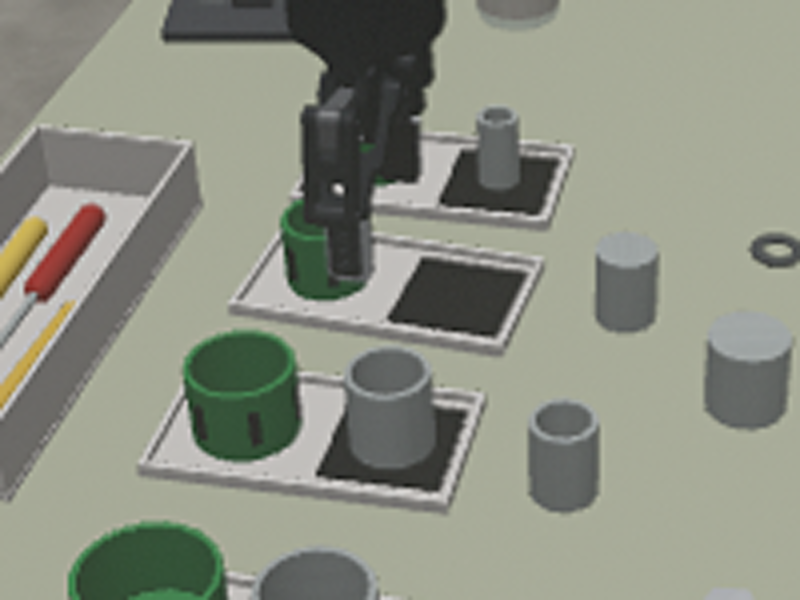

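tube_m upright on its pad (crop ~(390,410)). Now tube_s.

```bash
python3 -m jog '[[-0.012,-0.002,0,0,1],[-0.035,-0.005,0.003,0,1],[-0.06,-0.008,0.007,0,1],[-0.08,-0.011,0.01,0,1],[-0.093,-0.013,0.013,0,1],[-0.099,-0.0136,0.0145,0,1],[-0.099,-0.0136,0.0145,0,1],[-0.099,-0.0136,0.0145,0,1]]' ; python3 go.py 555.3 81.2 13
python3 - <<'E'
from bench import r
from h import *
d=r.snapshot("side");zoom(d,(160,110,360,260),4,"pics/s15.png")
E
```

```text
time: 24.4
tool_pos: [554.4, 81.0, 118.1]
tcp_rot: [179.8, -1.1, 0.0]
ft_force: [0.4, -0.4, 0.3]
finger_gap: 85.4
t 24.4 tcp [554.4  81.  118.1] rpy [ 1.7982e+02 -1.0900e+00  3.0000e-02] F [ 0.4 -0.4  0.3] gap 85.4
[555.3, 81.2, 13.0] -> [-0.0011 -0.0005  0.1051] turn 0.0005
```

View pics/s15.png

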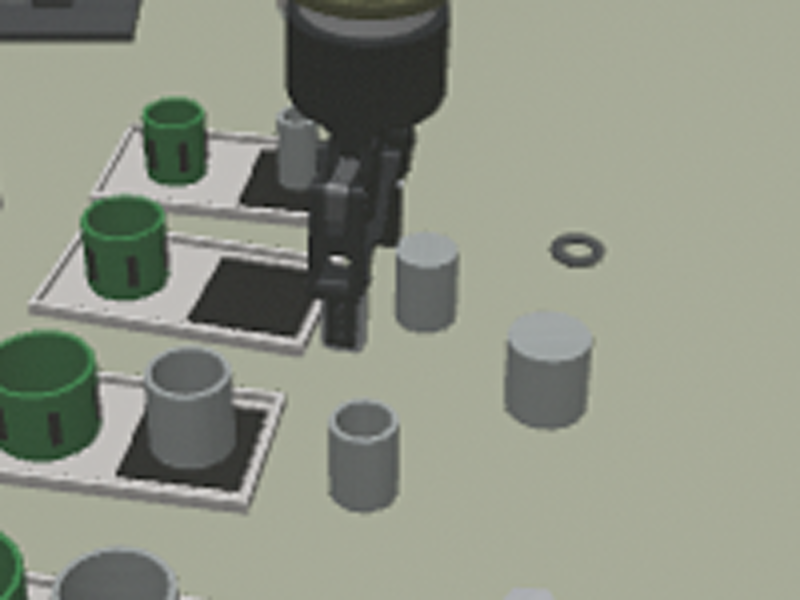

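```bash
python3 -m jog '[[0,0,0.03,0,1],[-0.001,0,0.06,0,1],[-0.001,-0.0005,0.085,0,1],[-0.0015,-0.0005,0.1,0,1],[-0.0015,-0.0005,0.106,0,1],[-0.0015,-0.0005,0.106,0,1],[-0.0015,-0.0005,0.106,0,1],[-0.0015,-0.0005,0.106,0,0],[-0.0015,-0.0005,0.106,0,0],[-0.0015,-0.0005,0.106,0,0],[-0.0015,-0.0005,0.106,0,0],[-0.0015,-0.0005,0.106,0,0],[-0.0015,-0.0005,0.106,0,0],[-0.0015,-0.0005,0.106,0,0],[-0.0015,-0.0005,0.106,0,0]]' 60; python3 go.py
python3 - <<'E'
from bench import r
from h import *
d=r.snapshot("side");zoom(d,(160,110,360,260),4,"pics/s16.png")
E
```

```text
time: 25.95
tool_pos: [555.9, 81.2, 13.4]
tcp_rot: [179.8, -1.2, 0.0]
ft_force: [-1.5, 0.0, 5.4]
finger_gap: 37.2
t 25.9 tcp [555.9  81.2  13.4] rpy [ 1.7982e+02 -1.1900e+00  2.0000e-02] F [-1.5  0.   5.4] gap 37.2
```

View pics/s16.png

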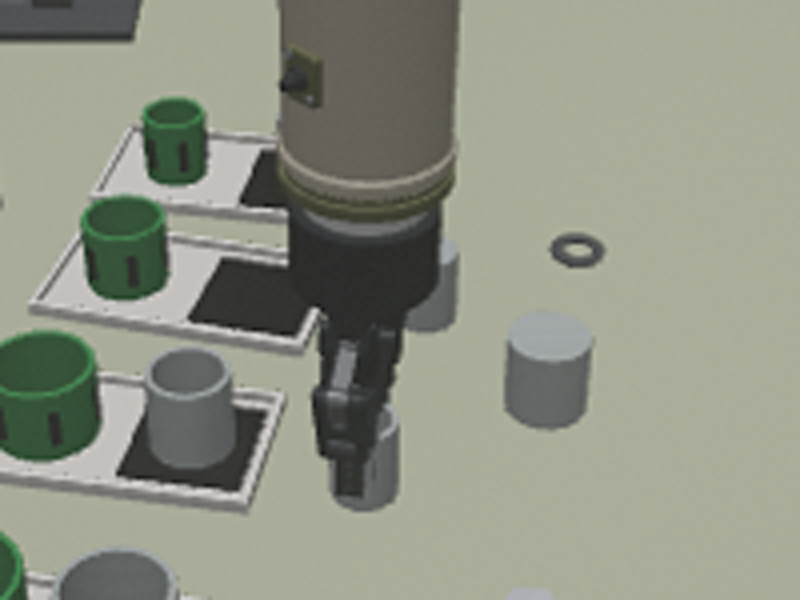

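```bash
python3 -m jog '[[0,0,-0.01,0,0],[0,0,-0.03,0,0],[0,0,-0.06,0,0],[0,0,-0.09,0,0],[0,0,-0.115,0,0],[0,0,-0.125,0,0],[0,0,-0.125,0,0]]' 80; python3 go.py 653.4 -76.5 130
```

```text
time: 26.7
tool_pos: [554.4, 81.7, 140.3]
tcp_rot: [179.8, -1.4, 0.0]
ft_force: [0.2, -0.3, -1.9]
finger_gap: 36.5
t 26.7 tcp [554.4  81.7 140.3] rpy [ 1.7984e+02 -1.3900e+00  2.0000e-02] F [ 0.2 -0.3 -1.9] gap 36.5
[653.4, -76.5, 130.0] -> [0.0986 0.1582 0.0132] turn 0.0004
```

```bash
python3 -m jog '[[0.009,0.015,0,0,0],[0.024,0.038,0,0,0],[0.042,0.067,0.003,0,0],[0.06,0.096,0.006,0,0],[0.076,0.122,0.009,0,0],[0.088,0.141,0.012,0,0],[0.095,0.153,0.013,0,0],[0.0986,0.158,0.013,0,0],[0.0986,0.158,0.013,0,0],[0.0986,0.158,0.013,0,0],[0.0986,0.158,0.013,0,0]]' ; python3 go.py 653.4 -76.5 24
python3 - <<'E'
from bench import r
from h import *
d=r.snapshot("side");zoom(d,(130,80,330,230),4,"pics/s17.png")
E
```

```text
time: 27.8
tool_pos: [653.1, -75.2, 130.3]
tcp_rot: [179.8, -1.4, 0.1]
ft_force: [0.7, -0.2, -1.7]
finger_gap: 36.7
t 27.8 tcp [653.1 -75.2 130.3] rpy [ 1.7985e+02 -1.3900e+00  9.0000e-02] F [ 0.7 -0.2 -1.7] gap 36.7
[653.4, -76.5, 24.0] -> [-0.0023  0.001   0.1063] turn 0.0016
```

View pics/s17.png

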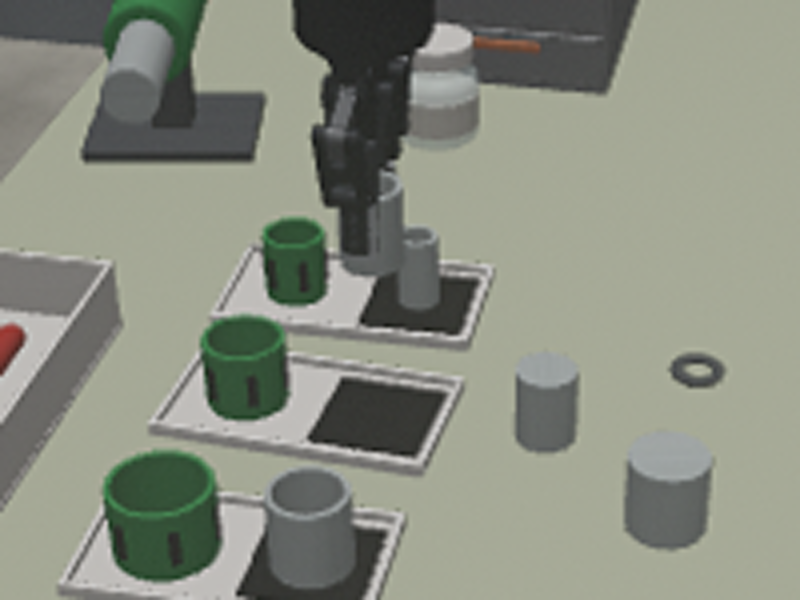

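```bash
python3 -m jog '[[0,0,0.02,0,0],[-0.001,0.001,0.045,0,0],[-0.001,0.001,0.07,0,0],[-0.002,0.001,0.09,0,0],[-0.002,0.001,0.1,0,0],[-0.002,0.001,0.104,0,0],[-0.002,0.001,0.106,0,0],[-0.002,0.001,0.108,0,0],[-0.002,0.001,0.109,0,0],[-0.002,0.001,0.109,0,0],[-0.002,0.001,0.109,0,0]]' ; python3 go.py 653.4 -76.5 20
```

```text
time: 28.95
tool_pos: [654.2, -76.7, 22.0]
tcp_rot: [179.8, -1.4, 0.1]
ft_force: [0.4, -0.3, -1.6]
finger_gap: 36.4
t 28.9 tcp [654.2 -76.7  22. ] rpy [ 1.7983e+02 -1.4500e+00  9.0000e-02] F [ 0.4 -0.3 -1.6] gap 36.4
[653.4, -76.5, 20.0] -> [-0.0008 -0.0002  0.0019] turn 0.0015
```

```bash
python3 - <<'E'
from bench import r
from h import *
d=r.snapshot("side");zoom(d,(130,80,330,230),4,"pics/s18.png")
E
```

```text
(no output)
```

View pics/s18.png

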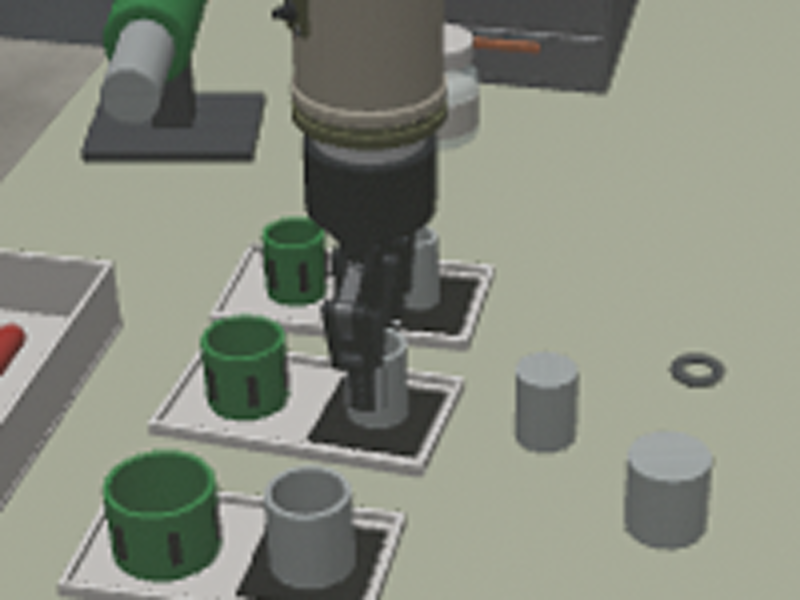

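Tube s is over the pad's middle (crop ~(378,410)), ~2 mm up. Final lowering.

```bash
python3 -m jog '[[0,0,0.001,0,0],[0,0,0.002,0,0],[0,0,0.003,0,0],[0,0,0.0035,0,0],[0,0,0.0035,0,0]]' ; python3 go.py 653.4 -76.5 20
```

```text
time: 29.5
tool_pos: [654.5, -76.7, 19.5]
tcp_rot: [179.8, -1.5, 0.1]
ft_force: [-4.3, 1.3, 6.2]
finger_gap: 36.2
t 29.5 tcp [654.5 -76.7  19.5] rpy [ 1.7983e+02 -1.4600e+00  9.0000e-02] F [-4.3  1.3  6.2] gap 36.2
[653.4, -76.5, 20.0] -> [-0.0011 -0.0002 -0.0005] turn 0.0016
```

Contact. Release, rise, and back off toward the base for a clear final view.

```bash
python3 -m jog '[[0,0,0,0,0.55],[0,0,0,0,0.65],[0,0,0,0,0.8],[0,0,0,0,1],[0,0,0,0,1],[0,0,0,0,1],[0,0,0,0,1],[0,0,-0.01,0,1],[0,0,-0.03,0,1],[0,0,-0.06,0,1],[0,0,-0.1,0,1],[0,0,-0.14,0,1],[0,0,-0.18,0,1],[-0.03,0,-0.2,0,1],[-0.06,0,-0.21,0,1],[-0.09,0.03,-0.21,0,1],[-0.12,0.06,-0.21,0,1],[-0.15,0.1,-0.21,0,1],[-0.18,0.14,-0.21,0,1],[-0.2,0.18,-0.21,0,1]]' 
python3 -m jog '[[-0.01,0.03,0,0,1],[-0.02,0.06,0,0,1],[-0.03,0.1,0,0,1],[-0.03,0.13,0,0,1],[-0.03,0.16,0,0,1],[-0.03,0.19,0,0,1],[-0.03,0.2,0,0,1],[-0.03,0.2,0,0,1],[-0.03,0.2,0,0,1]]'
python3 - <<'E'
from bench import r
from fit import *
for n in("side","top"):
    d=r.snapshot(n);np.savez(f"{n}9.npz",**d);cv2.imwrite(f"pics/{n}9.png",d["pixels"][:,:,::-1])
E
```

```text
time: 31.5
tool_pos: [447.8, -257.6, 226.0]
tcp_rot: [179.8, -1.5, 0.1]
ft_force: [0.3, -1.2, 0.7]
finger_gap: 85.1
time: 32.4
tool_pos: [418.3, -456.8, 226.3]
tcp_rot: [179.8, -1.5, 0.1]
ft_force: [-0.3, -1.1, -0.3]
finger_gap: 85.6
```

View pics/side9.png

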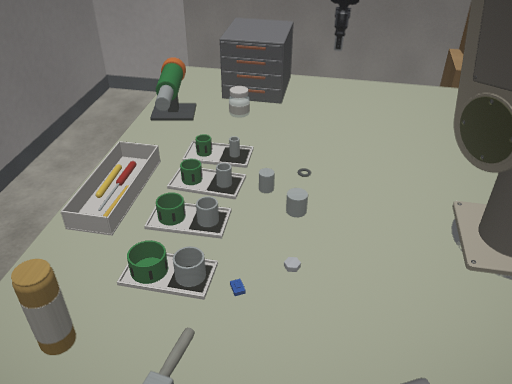

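View pics/top9.png

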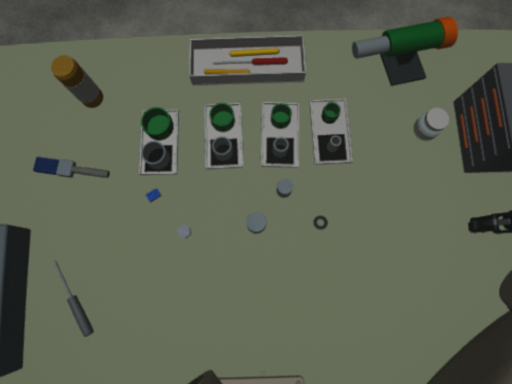

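```bash
python3 - <<'E'
from h import *
from scipy.optimize import minimize
V=[(load(f"{n}0.npz"),load(f"{n}9.npz")) for n in("top","side")]
P=dict(l=(642.5,234.8,30),m=(653.3,66.7,24),s=(651.9,-76.5,19),xs=(656.7,-210.5,14))
pt={"l":[(641.4,233.4),(643.2,236.1)],"m":[(652.3,65.4),(654.2,68)],"s":[(650.8,-77.7),(652.9,-75)],"xs":[(655.6,-211.6),(657.7,-208.9)]}
K=8
for n,(x,y,r) in P.items():
    for vi,(a,b) in enumerate(V):
        c=proj(b,[x,y,30])[0].astype(int);w=40
        x0,y0=c-w
        D=np.abs(b["pixels"].astype(int)-a["pixels"])[y0:y0+2*w,x0:x0+2*w].max(2)
        m=(D>22).astype(np.uint8)
        m=cv2.morphologyEx(m,cv2.MORPH_CLOSE,np.ones((5,5)))
        nn,l,st,_=cv2.connectedComponentsWithStats(m)
        i=1+np.argmax(st[1:,4]);cn=np.vstack([c for c in cv2.findContours((l==i).astype(np.uint8),0,2)[0]])
        mm=np.zeros_like(m);cv2.fillPoly(mm,[cv2.convexHull(cn)],1)
        def f(p):
            h=cv2.convexHull(np.r_[circ(b,p[0],p[1],6,r),circ(b,p[0],p[1],56,r)].astype(np.float32))[:,0]
            q=np.round(((h+.5-[x0,y0])*K-.5)*16).astype(np.int32);g=np.zeros((2*w*K,2*w*K),np.uint8);cv2.fillConvexPoly(g,q,255,shift=4)
            return ((cv2.resize(g,(2*w,2*w),interpolation=cv2.INTER_AREA)/255.-mm)**2).sum()
        R=minimize(f,[x,y],method="Nelder-Mead",options=dict(initial_simplex=[[x,y],[x+8,y],[x,y+8]],xatol=.05))
        print(n,["top","side"][vi],R.x.round(1),"off pad(same view)",(R.x-pt[n][vi]).round(1),"res",round(R.fun,1),"area",mm.sum())
from fit import fit
for n,x,y,r in(("slug_s",549.3,-83.6,18.5),("slug_m",466.7,-12.1,23.3)):
    print(n,fit([V[0][1],V[1][1]],x,y,r,49.5)[0].round(1))
zoom(V[1][1],(110,120,270,300),3,"pics/sf.png")
E
```

```text
l top [644.2 235.7] off pad(same view) [2.8 2.3] res 135.7 area 487
l side [643.  234.9] off pad(same view) [-0.2 -1.2] res 44.4 area 1123
m top [657.1  67.5] off pad(same view) [4.8 2.1] res 78.7 area 329
m side [654.1  67.6] off pad(same view) [-0.1 -0.4] res 32.8 area 603
s top [654.9 -77.8] off pad(same view) [ 4.1 -0.1] res 69.2 area 205
s side [653.5 -78.1] off pad(same view) [ 0.6 -3.1] res 8.1 area 372
xs top [ 659.2 -213.2] off pad(same view) [ 3.6 -1.6] res 44.3 area 134
xs side [ 921.6 -506. ] off pad(same view) [ 263.9 -297.1] res 371.0 area 371
slug_s [549.3 -83.6  18.2  49.3]
slug_m [466.7 -12.   23.2  49.2]
```

View pics/sf.png

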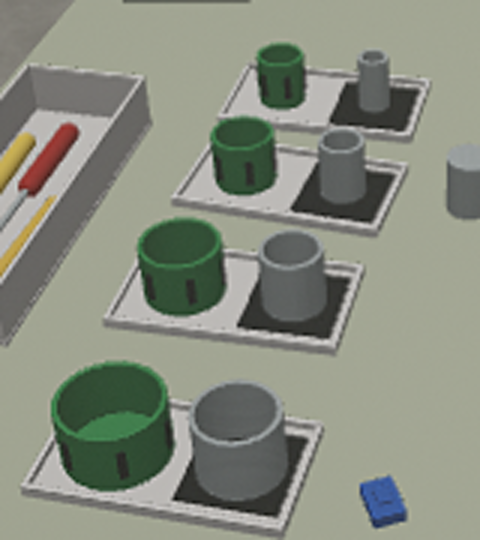

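The xs side fit locked onto the vacated tube_l spot (a bad mask), so I'll redo that one with a narrower window.

```bash
python3 - <<'E'
from h import *
a,b=load("side0.npz"),load("side9.npz")
D=np.abs(b["pixels"].astype(int)-a["pixels"]).max(2);m=(D>22).astype(np.uint8)
m=cv2.morphologyEx(m,cv2.MORPH_CLOSE,np.ones((5,5)));n,l,st,ce=cv2.connectedComponentsWithStats(m)
i=l[147,234];x,y,w,h,A=st[i];print("box",x,y,x+w,y+h)
p=np.r_[circ(b,656.7,-210.5,6,14),circ(b,656.7,-210.5,56,14)];print("pred for pad middle",p.min(0),p.max(0)+0)
print("px/mm",proj(b,[666.7,-210.5,6])-proj(b,[656.7,-210.5,6]),proj(b,[656.7,-200.5,6])-proj(b,[656.7,-210.5,6]))
E
```

```text
box 229 137 240 158
pred for pad middle [228.94444835 135.8836187 ] [239.94447473 157.55986904]
px/mm [[-3.62760648 -0.38619365]] [[-0.84215902  1.96035634]]
```

All four are within tolerance; the arm is clear of everything.

```bash
python3 -c "
from bench import r
print(r.hand_in())"
```

```text
the job is handed in; nothing more can be done
None
```

I put all four tubes upright on the pads of their own trays and handed the job in at about 32 s of the 112 s allowed. No verdict was reported.

- **Grasp sizes:** the closed finger gaps were 26.6–27.0, 36.2–37.2, 46.6–47.2 and 58.4–59.4 mm. That fits tubes of 28, 38, 48 and 60 mm. Each tube was lowered until it touched its pad, at 6–12 N, and then released.
- **Side camera:** tubes s, m and l are about 0–3 mm from the pad middles. Tube xs matches its predicted outline to about 1 pixel, roughly 3–4 mm.
- **Top camera:** it disagreed a little, showing offsets of about 4–5 mm. Dark tube bores on dark pads probably biased that fit. All readings are still inside the 12 mm limit.
- **Failed check:** the first side-camera fit for xs locked onto the spot tube_l had left, so I redid it in isolation.
- **Slugs:** both measure within 0.2 mm of where they started.
- **Tool tilt:** the tool drifted to about 1.5° off vertical over the run. In the last pictures the tubes look upright, and the arm is clear of everything.

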